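# Refit the driven gear of a tube rotator

### The job

Refit the gear of the tube rotator drive: take the larger of the two loose white gears, put it over the bare steel shaft on the drive unit and lower it, rocking it a little about its axis, until its teeth mesh with the steel pinion beside the shaft and it lies flat and fully home on its seat; then let go. Leave the smaller gear lying where it is.

Things in the scene. Friction and masses are not known exactly. Their poses are not given: they have to be found in the camera images.
- gear_large: Gear to fit: white plastic, lying flat, 72 mm over 10 coarse teeth (36 degrees apart, pitch circle 62 mm, lower 5 mm thinned as lead-in), 16 mm thick, with a plain round boss 34 mm in diameter standing 30 mm above its upper face (46 mm in all): pinch the boss from above. A 21 mm bore goes right through. About 0.12 kg. Origin: centre of underside; z up its axis; x through the middle of a tooth.
- gear_small: The smaller loose white gear, to be left alone: same form, thickness, boss and bore, but 9 finer teeth, 52 mm across the tips; too small to reach the pinion. Origin: centre of the underside.
- shaft_seat (a point): Seat on the fixed drive unit (white housing, aluminium top 120 x 190 mm, 45 mm above the bench; place and angle vary): where the centre of the gear's underside comes to rest, 48 mm above the bench, on the axis of the upright bare steel shaft; z up. Shaft 18 mm in diameter for 18 mm above this point, then a cone narrowing to 6 mm at 38 mm.
- pinion: Fixed steel pinion by the shaft: 8 teeth 45 degrees apart, 60 mm over the tips, pitch circle 50 mm, 14 mm high (screw head 2 mm more), axis 57 mm from the shaft's, angle varies. Origin: centre of underside, level with shaft_seat; x through the middle of a tooth. Meshed, a tooth of one stands in a gap of the other on the line of axes, 5 degrees of play either way; landed on teeth it lies askew.
Mind the look-alikes: they are no part of the job. What is shaped like the gear_large but blue or pink is not meant.

How it is judged:
At the end, for the whole second after the job is handed in: The large gear is on the shaft, within 10 mm of its axis, level to 10 degrees and right side up, its underside within 4 mm of the seat (so its teeth are in mesh with the pinion), at rest; the small gear is within 30 mm of where it lay (z of gear_large in the frame of shaft_seat between -0.004 and 0.004 m and horizontal distance between gear_large and shaft_seat below 0.01 m and angle between gear_large's own z axis and vertical below 0.175 rad and linear speed of gear_large below 0.02 m/s and distance of gear_small from where it was at the start of the episode below 0.03 m); the robot touches nothing.
It also fails if it takes over 42 s, if anything falls off the work surface, if the arm or the gripper's body presses on something with over 40 N, if the wrist force passes 120 N, or if a joint passes its speed limit or range.

### The arm

A 7-joint arm with a two-finger parallel gripper is mounted at the origin on a cart in front of the work surface, level with it; the furniture and walls round the work are solid. World frame = base frame: x ahead of the robot, y to its left, z up, the work surface at z = 0. Lengths are in m, angles in rad, forces in N, time in s.
With the tool pointing down it reaches from about 0.4 to 0.85 m from the base axis. Payload 10.4 kg.
Tool frame: the origin (TCP) lies at the very end of the fingers, on their centre line; the grasp point (between the pads) lies 19 mm behind it; x points along the fingers, z is the direction in which the jaws open and shut, and the axes are right-handed (so a half turn about x gives the same grasp; the last joint's range is limited). The gripper opens to 85 mm and grips with 20 to 120 N. Pads are 22 mm wide; open, the fingers measure 114 mm over their backs; the gripper's body (76 mm by 85 mm) begins 54 mm behind the grasp point. The pads swing forward as they close: fully open they stand 13 mm farther back than shut.
Start: joints at [-1.159, 0.332, -0.065, 1.46, 0.022, 1.35, -0.088], TCP at [0.263, 0.567, 0.231] pointing down, gripper open.
Joint ranges: [-2.6, 2.6], [-0.5, 2.12], [-1.47, 1.34], [0.16, 2.42], [-1.27, 4.41], [0.06, 2.06], [-2.6, 2.6]. Speed limits (rad/s): [2.22, 2.22, 2.79, 2.79, 3.14, 3.14, 3.14].

### API

Orientations are given as a unit quaternion [x, y, z, w].
In Python, from workcell import readout, camera, manip gives the robot as it stands.
- The arm moves only by the shell command python3 -m inch 'ROWS' [FORCE]. ROWS is JSON, a list of rows, each a list of 3 entries, a list of its own where there are three numbers: the turn, a rotation vector about the tool's x, y, z in degrees, then the shift along the tool's x, y, z in mm, then the closure, from 0 (fully open) to 1 (shut). In form: [[[wx, wy, wz], [dx, dy, dz], hand], ...]. A call has 1 to 10 rows; each row is the pose to reach, as a shift and turn from the pose measured when the call began, along the tool's axes at that moment; what a row does not reach only later rows make up. A row lasts 1/8 s, in which the tool goes at most 62.5 mm and 10.7 degrees, less where a joint would pass 70% of its speed; a pose out of reach is approached as far as the arm can. A call with a gripper value outside its range is refused whole. The fingers move at their own pace and stop on an object; FORCE is the grip in N (left out, the last holds). Time passes only in rows, so rows that repeat a pose let the fingers close. It gives the time, the measured TCP pose, the force and the opening at its end, in the units of the state.
- readout.get_obs(): the state, without advancing time (a new reading comes with each control period).
- camera(name): name is "scene" or "side" or "wrist"; returns a dict with "pixels" (384x512x3 uint8, red, green, blue), "range_z" (384x512 float32, m along the optical axis (not along the pixel's ray), 0 where there is no reading), "intrinsics" (3x3 intrinsics, pixels), "dist" ([k1, k2, p1, p2, k3] as OpenCV has them; the pictures are not rectified), "extrinsics" (4x4, takes a point from world to camera coordinates); the wrist camera has in their place "T_tool_cam" (4x4, takes a point from camera to tool coordinates, whose origin is the TCP and whose axes are the tool frame's). Camera axes: x right, y down, z forward; pixel columns grow to the right and rows downward; lengths in m; the calibration is good to about 2 mm. A picture is of the moment at which its call begins: read the wrist's pose just before it.
- manip.hand_in(): hands the job in, once; it reports no verdict.
The state is a dict: "clock": time; "joint_pos": joint angles; "joint_velocities": joint speeds; "tau": joint torques, N m; "position": TCP position; "ee_rot": TCP orientation; "ft_force": force on the tool from outside, world axes, zero at the start; "torque": the same for the moment, N m; "grip_width": opening from 0.0 (shut) to 1.0 (fully open).
Only numpy, scipy, OpenCV 4.12 (cv2) and the standard library are available. Lean on these libraries where they do the work, as an engineer would, in place of code of your own. Each camera call takes 0.05 s, during which the arm holds its last target.

## Working session

There is one attempt and no reset: what is moved stays moved. The work goes in short steps, Python scripts to look and compute and a shell command to move; the robot and the scene stay as the last step left them, time stands still between calls to the robot, and variables do not carry over. Pictures are saved under pics/ and viewed, and the job is handed in when it is done.

```bash
ls; mkdir -p pics; python3 - <<'E'
from workcell import readout,camera
import cv2,numpy as np
o=readout.get_obs()
for k,v in o.items(): print(k,np.round(v,4))
for n in ["scene","side","wrist"]:
    c=camera(n); cv2.imwrite(f"pics/{n}0.png",c["pixels"][:,:,::-1]); np.savez(f"{n}0.npz",**c)
    print(n,c["intrinsics"].tolist(),c["dist"],np.round(c.get("extrinsics",c.get("T_tool_cam")),4).tolist())
print(readout.get_obs()["clock"])
E
```

```text
pics
clock 0.0
joint_pos [-1.1586  0.3329 -0.0647  1.461   0.0216  1.3499 -0.0885]
joint_velocities [-0.0008 -0.0013 -0.0005  0.0007 -0.0007  0.0005  0.0007]
tau [-9.00000e-04 -6.25422e+01  4.86000e-02 -3.91611e+01  1.62000e-02
  9.60000e-03 -0.00000e+00]
position [0.2631 0.5665 0.2305]
ee_rot [-0.3807  0.5965  0.3801  0.5956]
ft_force [0.1009 0.2413 0.3098]
torque [-0.0242 -0.0151  0.074 ]
grip_width 1.0012
scene [[450.18298801820055, 0.0, 257.38509902476386], [0.0, 450.18298801820055, 189.72688204884358], [0.0, 0.0, 1.0]] [-0.11619456  0.          0.          0.          0.        ] [[0.8403, -0.5419, 0.0121, -0.5096], [-0.2454, -0.4003, -0.8829, 0.1793], [0.4833, 0.739, -0.4694, 0.9725], [0.0, 0.0, 0.0, 1.0]]
side [[463.79665546620265, 0.0, 254.17730641979438], [0.0, 463.79665546620265, 195.20160115674574], [0.0, 0.0, 1.0]] [-0.17845796  0.          0.          0.          0.        ] [[-0.851, -0.5251, 0.0107, 0.4552], [-0.2183, 0.3351, -0.9166, 0.2168], [0.4777, -0.7823, -0.3997, 1.24], [0.0, 0.0, 0.0, 1.0]]
wrist [[325.1058488616418, 0.0, 261.5572060493096], [0.0, 325.1058488616418, 191.12412387775723], [0.0, 0.0, 1.0]] [0.01181612 0.         0.         0.         0.        ] [[-0.001, -0.2819, 0.9594, -0.1431], [0.0002, -0.9594, -0.2819, 0.0708], [1.0, -0.0001, 0.001, 0.0003], [0.0, 0.0, 0.0, 1.0]]
0.15
```

View pics/scene0.png

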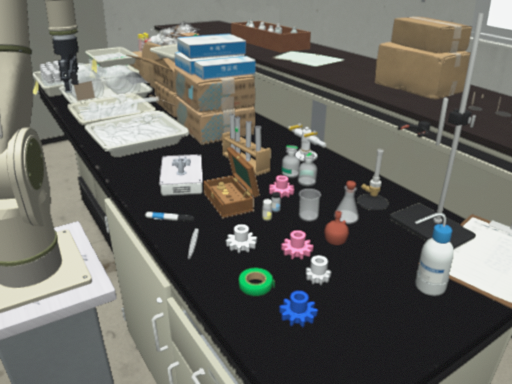

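View pics/side0.png

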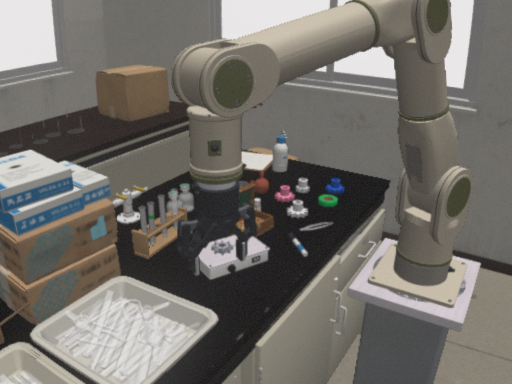

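View pics/wrist0.png

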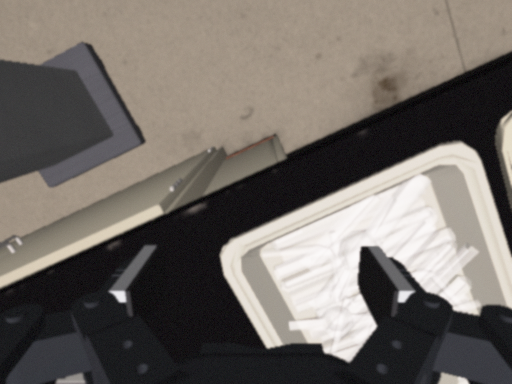

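White gears are at (241,238) and (318,270) in the scene view, and the drive unit is at (181,174). Next: enlarged crops and first 3D estimates.

```bash
cat > h.py <<'E'
import numpy as np,cv2
from scipy.spatial.transform import Rotation as R
def load(f): return dict(np.load(f,allow_pickle=True))
def c2w(c):
    if "extrinsics" in c: return np.linalg.inv(c["extrinsics"])
    T=np.eye(4);T[:3,:3]=R.from_quat(c["q"]).as_matrix();T[:3,3]=c["p"];return T@c["T_tool_cam"]
def ray(c,uv):
    n=cv2.undistortPoints(np.array(uv,float).reshape(-1,1,2),c["intrinsics"],c["dist"]).reshape(-1,2)
    T=c2w(c); return T[:3,3],np.c_[n,np.ones(len(n))]@T[:3,:3].T
def atz(c,uv,z):
    o,d=ray(c,uv); return o+d*((z-o[2])/d[:,2])[:,None]
def cloud(c):
    h,w=c["range_z"].shape; vv,uu=np.mgrid[:h,:w]
    o,d=ray(c,np.c_[uu.ravel(),vv.ravel()]); z=c["range_z"].ravel()
    P=o+d*z[:,None]; P[z==0]=np.nan; return P.reshape(h,w,3)
def proj(c,P):
    E=np.linalg.inv(c2w(c)); p,_=cv2.projectPoints(np.array(P,float).reshape(-1,1,3),cv2.Rodrigues(E[:3,:3])[0],E[:3,3],c["intrinsics"],c["dist"]); return p.reshape(-1,2)
def shot(n,f):
    from workcell import readout,camera
    o=readout.get_obs(); c=camera(n); c["p"]=o["position"];c["q"]=o["ee_rot"]
    np.savez(f+".npz",**c); cv2.imwrite("pics/"+f+".png",c["pixels"][:,:,::-1]); return c
def crop(f,x0,y0,x1,y1,s,out):
    im=cv2.imread("pics/"+f+".png")[y0:y1,x0:x1]
    cv2.imwrite("pics/"+out+".png",cv2.resize(im,None,fx=s,fy=s,interpolation=cv2.INTER_CUBIC))
E
python3 - <<'E'
from h import *
c=load("scene0.npz");P=cloud(c)
for n,(u,v) in dict(A=(241,238),B=(318,268),drive=(181,167)).items():
    Q=P[v-16:v+17,u-22:u+23].reshape(-1,3); Q=Q[np.isfinite(Q[:,0])]
    for z0,z1 in ((.008,.022),(.022,.05),(.05,.1)):
        q=Q[(Q[:,2]>z0)&(Q[:,2]<z1)]
        if len(q)>3: print(n,z0,len(q),q.mean(0).round(3),np.percentile(q,[2,98],axis=0).round(3).tolist())
    q=P[v-2,u]; print(P[v-8:v+9:4,u].round(3).tolist())
crop("scene0",140,140,350,300,3.7,"sc0c")
crop("side0",180,160,360,290,4,"sd0c")
E
```

```text
A 0.008 266 [ 0.454 -0.165  0.014] [[0.426, -0.189, 0.009], [0.49, -0.13, 0.021]]
A 0.022 200 [ 0.456 -0.162  0.037] [[0.442, -0.175, 0.023], [0.472, -0.144, 0.046]]
[[0.465, -0.147, 0.032], [0.449, -0.172, 0.04], [0.451, -0.17, 0.027], [0.451, -0.169, 0.015], [0.445, -0.179, 0.011]]
B 0.008 178 [ 0.531 -0.348  0.014] [[0.513, -0.374, 0.008], [0.564, -0.269, 0.021]]
B 0.022 234 [ 0.532 -0.354  0.036] [[0.519, -0.367, 0.023], [0.549, -0.338, 0.045]]
[[0.539, -0.343, 0.038], [0.524, -0.361, 0.045], [0.522, -0.365, 0.038], [0.525, -0.362, 0.024], [0.523, -0.365, 0.016]]
drive 0.022 984 [0.469 0.207 0.044] [[0.397, 0.122, 0.036], [0.551, 0.317, 0.048]]
drive 0.05 184 [0.477 0.224 0.061] [[0.454, 0.184, 0.05], [0.511, 0.266, 0.082]]
[[0.485, 0.239, 0.065], [0.465, 0.192, 0.075], [0.461, 0.184, 0.066], [0.459, 0.182, 0.055], [0.456, 0.176, 0.045]]
```

View pics/sc0c.png

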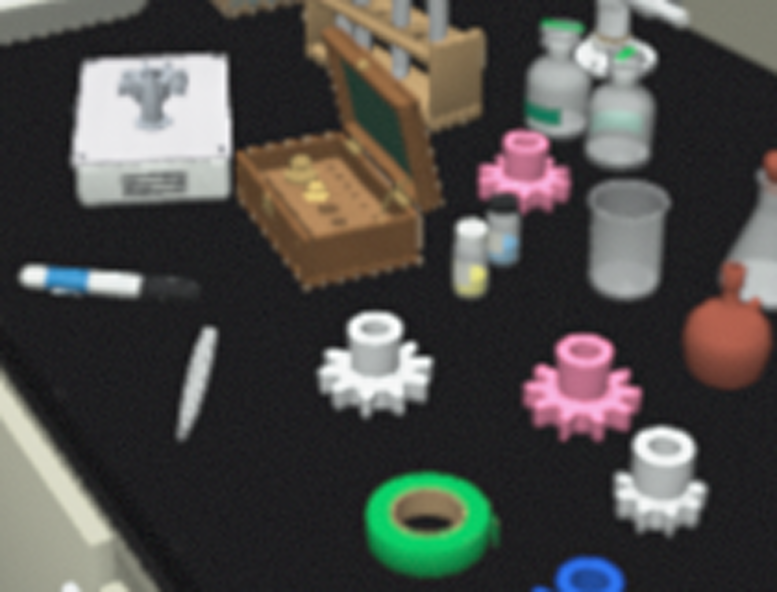

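View pics/sd0c.png

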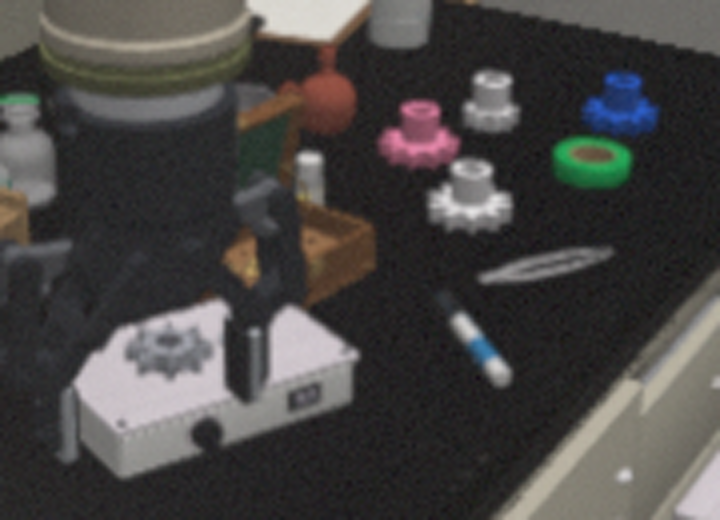

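Candidates in the scene view are white (241,238), about 70 mm across with coarse teeth, and white (318,270), about 50 mm across. The pink ones at (282,185) and (297,244) and the blue one at (299,308) are ruled out by colour. The crop shows (241,238) clearly wider in its toothed part than its boss, so that is gear_large, near (0.456,-0.163). The shaft is near (0.46,0.185) and the pinion lies behind it. I'll check obstacle heights and tool axes before moving over the drive.

```bash
python3 - <<'E'
from h import *
c=load("scene0.npz");P=np.concatenate([cloud(c).reshape(-1,3)])
P=P[np.isfinite(P[:,0])]
xs=np.arange(.25,.95,.07);ys=np.arange(.75,-.5,-.07)
for y in ys: print("%.2f"%y,[ "%3d"%(1000*np.percentile(q[:,2],98)) if len(q:=P[(abs(P[:,0]-x)<.035)&(abs(P[:,1]-y)<.035)])>5 else " . " for x in xs])
print(xs)
from workcell import readout
o=readout.get_obs(); M=R.from_quat(o["ee_rot"]).as_matrix(); print(M.round(3))
E
```

```text
0.75 ['  0', ' 48', ' 51', ' 51', ' 52', ' 52', '312', ' . ', ' . ', ' . ']
0.68 ['  0', ' 65', ' 67', ' 62', ' 76', ' 62', '339', '341', '340', '340']
0.61 ['316', '334', ' 81', ' 66', ' 51', ' 51', '339', '342', '343', '342']
0.54 ['513', '504', ' 47', ' 69', ' 49', ' 47', '337', '342', '342', '342']
0.47 ['340', ' 50', ' 51', ' 49', ' 49', ' 47', '284', '285', '285', '285']
0.40 [' -1', '  1', '  2', '  1', '  1', '  1', '  1', '269', '284', '280']
0.33 [' -2', '  1', '  1', ' 45', ' 45', '  1', '137', '142', '  1', '  1']
0.26 [' -3', '  1', ' 43', ' 62', ' 62', '  1', '142', '145', '  1', ' 97']
0.19 [' -1', '  0', ' 45', ' 78', ' 54', '  1', ' 67', '144', '  1', '101']
0.12 [' -1', '  0', ' 42', ' 44', ' 44', '130', ' 76', ' 77', ' 92', '100']
0.05 [' -1', ' 13', ' 13', ' 38', '128', '130', ' 44', ' 54', ' 92', '  2']
-0.02 [' -1', '  0', ' 13', ' 38', '129', '130', ' 44', ' 44', ' 89', '  1']
-0.09 [' -3', ' 10', ' 11', '  0', '  1', ' 50', ' 66', '  0', '  1', '  1']
-0.16 [' -2', '  1', '  1', ' 45', '  0', '  0', ' 65', ' 92', '  9', '157']
-0.23 ['  0', '  0', '  0', '  0', ' 44', ' 44', ' 76', '104', '  5', ' 12']
-0.30 ['  0', '  0', ' 17', ' 17', ' 15', ' 13', ' 68', '297', '  0', ' 15']
-0.37 ['  0', '  0', ' 15', '  1', ' 44', '  0', '  1', '302', '307', '346']
-0.44 ['  0', '  0', ' 44', ' 44', '  0', '  0', '  2', '  0', '  0', ' 15']
[0.25 0.32 0.39 0.46 0.53 0.6  0.67 0.74 0.81 0.88]
[[-0.    -0.907  0.421]
 [-0.001  0.421  0.907]
 [-1.    -0.    -0.001]]
```

Tool axes in world: x is down, y is (-.907,.421), z is (.421,.907). The way at z≈0.23 is clear, so I move above the drive to look at it.

```bash
python3 -m inch '[[[0,0,0],[0,-35,-25],0],[[0,0,0],[0,-85,-57],0],[[0,0,0],[0,-135,-91],0],[[0,0,0],[0,-185,-125],0],[[0,0,0],[0,-235,-159],0],[[0,0,0],[0,-285,-193],0],[[0,0,0],[0,-325,-220],0],[[0,0,0],[0,-340,-230],0],[[0,0,0],[0,-340,-230],0]]'
python3 - <<'E'
from h import *
shot("wrist","w1")
E
```

```text
clock: 1.27
position: [0.4748, 0.2143, 0.2308]
ee_rot: [-0.38, 0.597, 0.38, 0.596]
ft_force: [-1.2, 0.8, -0.3]
grip_width: 1.0
```

View pics/w1.png

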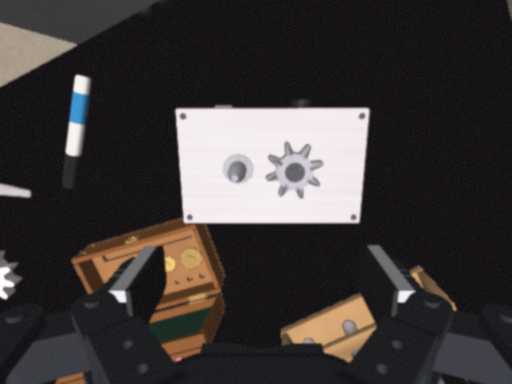

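The wrist view shows the plate upright, the shaft at about (238,170) and the pinion at (294,171). I'll enlarge and take a second viewpoint 60 mm further on.

```bash
python3 -m inch '[[[0,0,0],[0,-30,10],0],[[0,0,0],[0,-70,20],0],[[0,0,0],[0,-70,20],0],[[0,0,0],[0,-70,20],0]]'
python3 - <<'E'
from h import *
shot("wrist","w2")
crop("w1",210,130,340,205,6,"w1c")
E
```

```text
clock: 1.82
position: [0.5449, 0.2064, 0.2303]
ee_rot: [-0.381, 0.596, 0.382, 0.595]
ft_force: [0.1, 0.2, -1.0]
grip_width: 1.004
```

View pics/w1c.png

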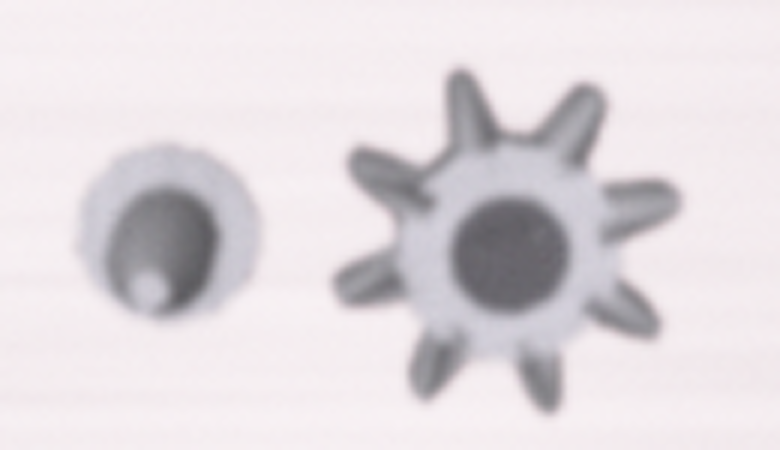

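View pics/w2.png

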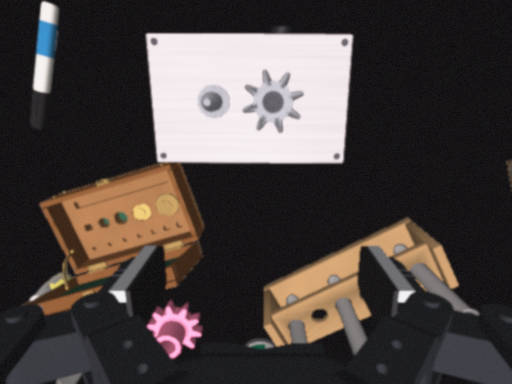

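```bash
python3 - <<'E'
from h import *
crop("w2",185,60,315,140,6,"w2c")
E
```

```text
(no output)
```

View pics/w2c.png

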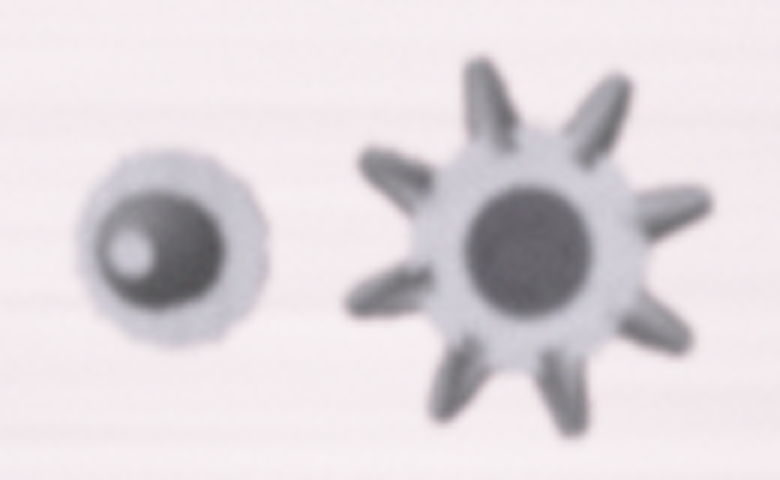

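```bash
cat >> h.py <<'E'
def cp(pts,x0,y0,s): return (np.array(pts,float).reshape(-1,2)+.5)/s-.5+[x0,y0]
def tri(cs,uvs):
    A=np.zeros((3,3));b=np.zeros(3)
    for c,uv in zip(cs,uvs):
        o,d=ray(c,uv);d=d[0]/np.linalg.norm(d[0]);M=np.eye(3)-np.outer(d,d);A+=M;b+=M@o
    return np.linalg.solve(A,b)
def phase(P,c,n):
    a=np.arctan2(P[:,1]-c[1],P[:,0]-c[0]); return np.angle(np.exp(1j*n*a).mean())/n, (np.degrees(a)%(360/n)).round(1)
E
python3 - <<'E'
from h import *
a,b=load("w1.npz"),load("w2.npz")
A=lambda p:cp(p,210,130,6); B=lambda p:cp(p,185,60,6)
for n,p,q in (("tip",(150,290),(133,250)),("seat",(168,232),(173,248)),("head",(511,253),(528,253))):
    print(n,tri([a,b],[A(p),B(q)]).round(4))
print("head@.064",atz(a,A((511,253)),.064),atz(b,B((528,253)),.064))
print("tip@.086",atz(a,A((150,290)),.086),atz(b,B((133,250)),.086))
print("seat@.048",atz(a,A((168,232)),.048),atz(b,B((173,248)),.048))
ta=[(458,75),(592,92),(675,200),(650,328),(545,405),(425,395),(345,292),(358,158)]
tb=[(480,65),(620,82),(705,200),(685,345),(573,430),(440,412),(352,304),(368,158)]
for c,f,t,h in ((a,A,ta,(511,253)),(b,B,tb,(528,253))):
  for z in (.062,.055):
    P=atz(c,f(t),z); ce=P.mean(0); ph=phase(P,ce,8)
    print(z,ce,np.degrees(ph[0]),ph[1],np.hypot(*(P-ce)[:,:2].T).round(4))
E
```

```text
tip [0.4654 0.1923 0.0877]
seat [0.4655 0.1919 0.0456]
head [0.4898 0.2437 0.0613]
head@.064 [[0.48918651 0.24385892 0.064     ]] [[0.48973992 0.24341041 0.064     ]]
tip@.086 [[0.46572472 0.19189456 0.086     ]] [[0.46531852 0.19214314 0.086     ]]
seat@.048 [[0.4651213  0.19223782 0.048     ]] [[0.46564482 0.19227784 0.048     ]]
0.062 [0.48816361 0.24361223 0.062     ] -8.866445977594392 [36.9 37.5 35.4 35.  35.  38.4 36.6 34.3] [0.0291 0.0283 0.0283 0.028  0.0283 0.0286 0.0274 0.0283]
0.055 [0.48989715 0.24358843 0.055     ] -8.8664459775944 [36.9 37.5 35.4 35.  35.  38.4 36.6 34.3] [0.0297 0.0289 0.0289 0.0286 0.029  0.0293 0.0281 0.0289]
0.062 [0.48966398 0.2434872  0.062     ] -9.072467910979668 [35.7 36.3 36.1 35.7 35.6 36.  36.2 35.9] [0.028  0.0281 0.028  0.0283 0.028  0.0278 0.0283 0.028 ]
0.055 [0.4898574  0.24364719 0.055     ] -9.072467910979684 [35.7 36.3 36.1 35.7 35.6 36.  36.2 35.9] [0.0286 0.0287 0.0287 0.0289 0.0287 0.0284 0.0289 0.0286]
```

The shaft axis is at (0.4655,0.1921), seat about 0.047 high and tip 0.088. The pinion axis is at (0.4896,0.2436), 56.9 mm away, which agrees with the 57 mm given, and its tooth phase is 35.9° mod 45. So the gear needs a yaw of 34.1° mod 36. Next I go over the large gear, turning the jaws across the line of axes on the way.

```bash
python3 -m inch '[[[8,0,0],[0,-8,-30],0],[[18,0,0],[0,-16,-80],0],[[28,0,0],[0,-26,-130],0],[[38,0,0],[0,-36,-180],0],[[48,0,0],[0,-46,-230],0],[[58,0,0],[0,-56,-280],0],[[67,0,0],[0,-66,-330],0],[[75,0,0],[0,-75,-365],0],[[75,0,0],[0,-75,-372],0],[[75,0,0],[0,-75,-372],0]]'
python3 - <<'E'
from h import *
from workcell import readout
c=shot("wrist","w3"); print(R.from_quat(c["q"]).as_matrix().round(3),readout.get_obs()["joint_pos"].round(2))
E
```

```text
clock: 3.12
position: [0.4573, -0.1619, 0.2309]
ee_rot: [0.059, 0.705, -0.059, 0.704]
ft_force: [0.6, 0.7, -0.1]
grip_width: 1.001
[[-0.001  0.167  0.986]
 [ 0.001  0.986 -0.167]
 [-1.     0.    -0.001]] [-0.34  0.    0.59  1.85 -0.    1.3   0.09]
```

View pics/w3.png

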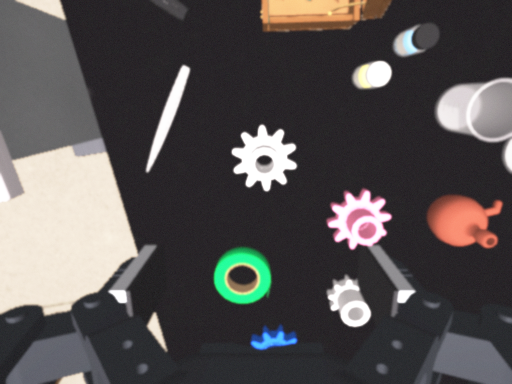

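The large white gear is at (264,158) with 10 coarse teeth. The small white one is at (345,300), and pink and blue are ignored. I take a second viewpoint.

```bash
python3 -m inch '[[[0,0,0],[25,-20,-25],0],[[0,0,0],[50,-40,-50],0],[[0,0,0],[50,-40,-50],0],[[0,0,0],[50,-40,-50],0]]'
python3 - <<'E'
from h import *
shot("wrist","w4")
crop("w3",224,118,304,198,8,"w3c")
E
```

```text
clock: 3.68
position: [0.4027, -0.1913, 0.1815]
ee_rot: [0.058, 0.705, -0.058, 0.705]
ft_force: [0.2, 0.3, 0.6]
grip_width: 1.0
```

View pics/w3c.png

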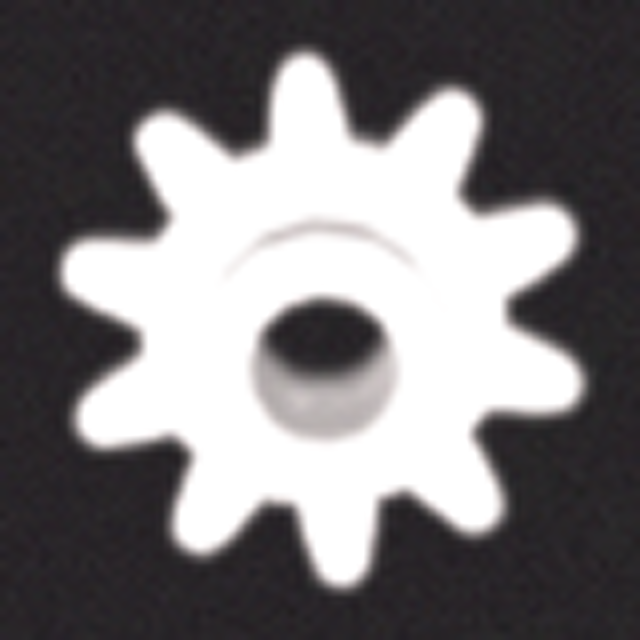

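View pics/w4.png

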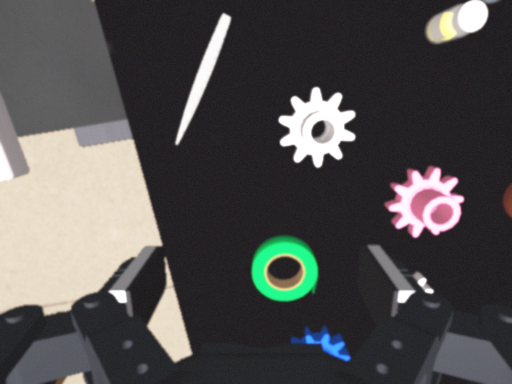

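```bash
python3 - <<'E'
from h import *
crop("w4",267,77,367,177,7,"w4c")
E
```

```text
(no output)
```

View pics/w4c.png

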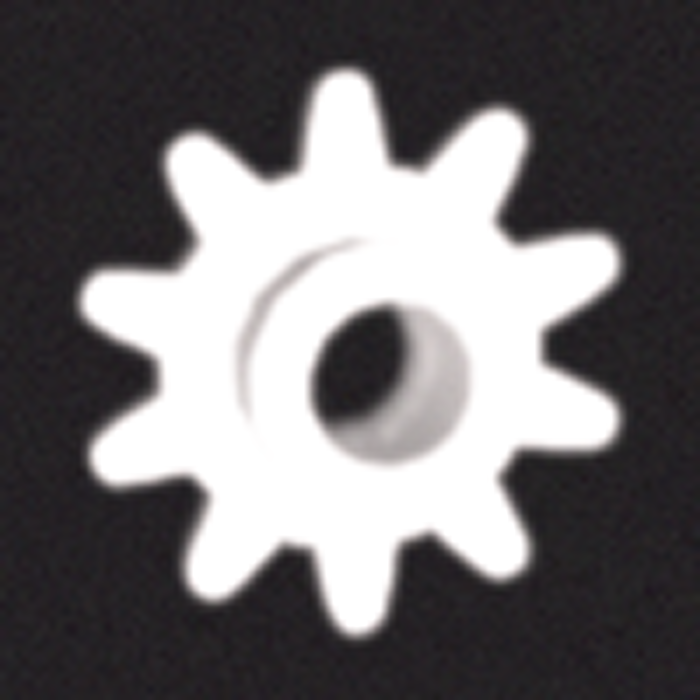

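```bash
python3 - <<'E'
from h import *
a,b=load("w3.npz"),load("w4.npz")
ta=cp([(303,58),(465,100),(570,225),(575,390),(488,525),(343,580),(187,545),(83,432),(68,268),(148,120)],224,118,8)
tb=cp([(345,75),(512,122),(612,258),(610,425),(515,565),(358,630),(200,590),(98,465),(86,295),(178,145)],267,77,7)
ba=cp((325,369),224,118,8);bb=cp((391,384),267,77,7)
print("boretop",tri([a,b],[ba,bb]).round(4),atz(a,ba,.046),atz(b,bb,.046))
T=np.array([tri([a,b],[p,q]) for p,q in zip(ta,tb)]);print("tips",T.mean(0).round(4),T[:,2].round(3))
for c,t in((a,ta),(b,tb)):
    P=atz(c,t,.015);ce=P.mean(0);ph=phase(P,ce,10);print(ce.round(4),np.degrees(ph[0]).round(2),ph[1],np.hypot(*(P-ce)[:,:2].T).round(4))
print(R.from_quat(b["q"]).as_matrix().round(3), np.degrees(np.arctan2(*R.from_quat(b["q"]).as_matrix()[[1,0],2])))
E
```

```text
boretop [ 0.4616 -0.1576  0.0449] [[ 0.46163728 -0.15732986  0.046     ]] [[ 0.46142986 -0.15741661  0.046     ]]
tips [ 0.4616 -0.1575  0.0158] [0.015 0.014 0.013 0.017 0.02  0.015 0.018 0.02  0.015 0.013]
[ 0.4615 -0.1578  0.015 ] 12.86 [12.7 12.9 13.3 12.5 12.1 13.  12.7 14.1 13.  12.2] [0.0372 0.0369 0.037  0.0365 0.037  0.0367 0.0369 0.037  0.0364 0.0374]
[ 0.4617 -0.1577  0.015 ] 12.84 [12.6 12.3 12.3 13.2 13.5 12.9 12.7 12.9 12.8 13.3] [0.0367 0.0364 0.0364 0.0363 0.0364 0.0367 0.0365 0.0364 0.0367 0.0368]
[[-0.001  0.163  0.987]
 [ 0.001  0.987 -0.163]
 [-1.     0.001 -0.001]] -9.390388856629105
```

The gear centre is at (0.4615,-0.1576), top at 0.045 and tip radius 36.7 mm, all as described, so it is gear_large. Its yaw is 12.9°, so it needs a turn of about -14.8° when placed. Now I descend to TCP z≈0.022.

```bash
python3 -m inch '[[[0,0,0],[15,25,30],0],[[0,0,0],[45,43,52],0],[[0,0,0],[85,43,52.5],0],[[0,0,0],[120,43,52.5],0],[[0,0,0],[148,43,52.5],0],[[0,0,0],[159,43,52.5],0],[[0,0,0],[159,43,52.5],0],[[0,0,0],[159,43,52.5],0]]' 60
```

```text
clock: 4.72
position: [0.4627, -0.1575, 0.0237]
ee_rot: [0.058, 0.704, -0.058, 0.705]
ft_force: [1.0, -0.0, 0.1]
grip_width: 1.0
```

```bash
python3 -m inch '[[[0,0,0],[1,0,-1.2],0.3],[[0,0,0],[1,0,-1.2],0.7],[[0,0,0],[1,0,-1.2],1],[[0,0,0],[1,0,-1.2],1],[[0,0,0],[1,0,-1.2],1],[[0,0,0],[1,0,-1.2],1],[[0,0,0],[1,0,-1.2],1]]' 60
python3 - <<'E'
from h import *
shot("wrist","w5")
E
```

```text
clock: 5.6
position: [0.4618, -0.1573, 0.0233]
ee_rot: [0.058, 0.704, -0.057, 0.705]
ft_force: [-2.4, 0.9, 8.2]
grip_width: 0.367
```

View pics/w5.png

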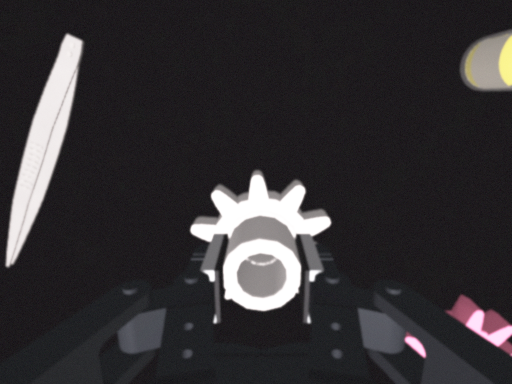

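The boss sits squarely between the pads at (262,272) and the opening of 0.367 fits 34 mm. Lift.

```bash
python3 -m inch '[[[0,0,0],[-15,0,0],1],[[0,0,0],[-50,0,0],1],[[0,0,0],[-90,0,0],1],[[0,0,0],[-130,0,0],1],[[0,0,0],[-170,0,0],1],[[0,0,0],[-205,0,0],1],[[0,0,0],[-217,0,0],1],[[0,0,0],[-217,0,0],1],[[0,0,0],[-217,0,0],1]]'
python3 - <<'E'
from h import *
from workcell import readout
c=shot("wrist","w6"); print(np.degrees(np.arctan2(*R.from_quat(c["q"]).as_matrix()[[1,0],2])), c["p"])
crop("w6",182,152,342,302,5,"w6c")
E
```

```text
clock: 6.78
position: [0.4606, -0.1573, 0.2389]
ee_rot: [0.058, 0.705, -0.058, 0.705]
ft_force: [0.1, 0.6, -1.5]
grip_width: 0.37
-9.370117009939728 [ 0.46064778 -0.15725912  0.23893896]
```

View pics/w6c.png

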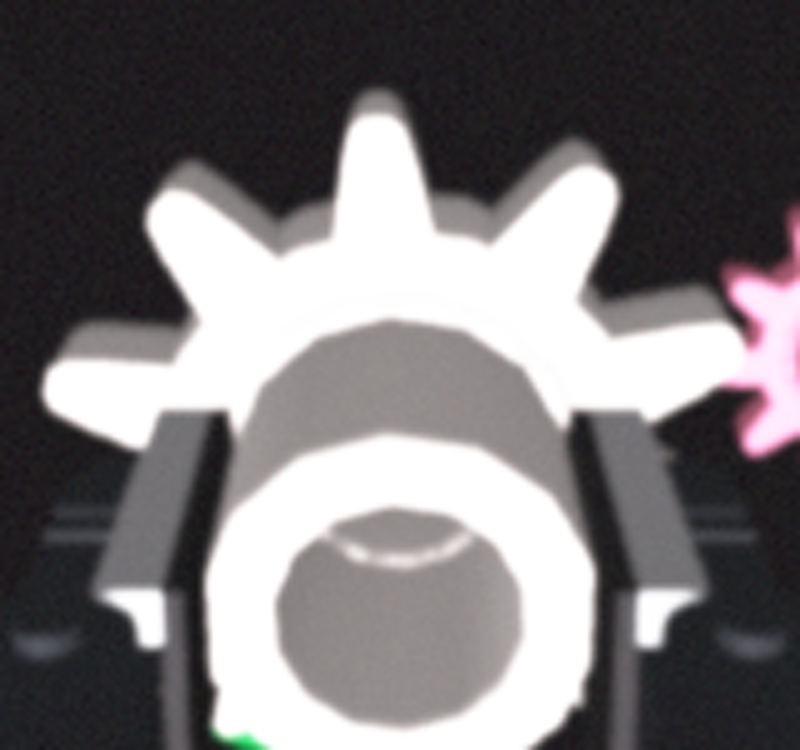

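```bash
python3 - <<'E'
from h import *
c=load("w6.npz"); z=c["p"][2]
ctr=atz(c,cp((400,616),182,152,5),z+.0227)[0]
P=atz(c,cp([(378,112),(165,198),(604,178),(48,390),(742,345)],182,152,5),z-.0073)
print(ctr, np.hypot(*(P-ctr)[:,:2].T).round(4)); ph=phase(P,ctr,10); print(np.degrees(ph[0]),ph[1])
M=R.from_quat(c["q"]).as_matrix(); print("in tool mm",(M.T@(ctr-c["p"])*1e3).round(1))
print(M.round(3))
E
```

```text
[ 0.46141173 -0.15733981  0.26163896] [0.0361 0.0356 0.0355 0.0359 0.0361]
11.980927292958748 [11.9 12.  11.  14.4 10.7]
in tool mm [-22.7   0.1   0.8]
[[-0.     0.163  0.987]
 [ 0.001  0.987 -0.163]
 [-1.     0.001 -0.   ]]
```

The gear sits centred in the hand within 1 mm, with yaw about 12.5°. Now over the shaft, turning +14.6° about tool x.

```bash
python3 -m inch '[[[3,0,0],[0,30,-4.5],1],[[8,0,0],[0,80,-12],1],[[12,0,0],[0,130,-20],1],[[14.6,0,0],[0,180,-27],1],[[14.6,0,0],[0,230,-35],1],[[14.6,0,0],[0,280,-42],1],[[14.6,0,0],[0,325,-49],1],[[14.6,0,0],[0,345.7,-52],1],[[14.6,0,0],[0,345.7,-52.2],1],[[14.6,0,0],[0,345.7,-52.2],1]]'
python3 - <<'E'
from h import *
c=shot("wrist","w7");shot("side","s7");shot("scene","sc7"); M=R.from_quat(c["q"]).as_matrix();print(np.degrees(np.arctan2(M[1,2],M[0,2])), c["p"]);print(M.round(4))
print((M.T@(np.array([.4655,.1921,c["p"][2]])-c["p"])*1e3).round(2))
E
```

```text
clock: 8.07
position: [0.4657, 0.1907, 0.2387]
ee_rot: [0.147, 0.692, -0.148, 0.691]
ft_force: [0.9, -0.4, -1.2]
grip_width: 0.37
-24.078019573376412 [0.46565811 0.1906934  0.23867608]
[[-8.00e-04  4.08e-01  9.13e-01]
 [-4.00e-04  9.13e-01 -4.08e-01]
 [-1.00e+00 -7.00e-04 -6.00e-04]]
[-0.    1.22 -0.72]
```

View pics/w7.png

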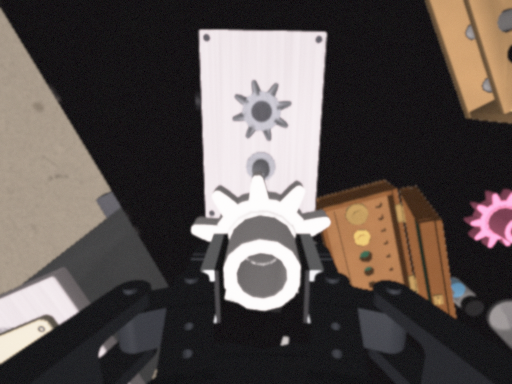

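View pics/s7.png

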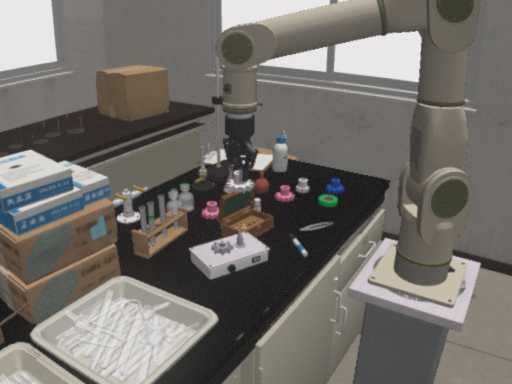

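```bash
python3 - <<'E'
from h import *
P=[[.4655,.1921,.086],[.4655,.1921,.048],[.4896,.2436,.064]]
for f,b,s,n in (("w7",(222,70,302,190),6,"w7c"),("s7",(185,225,275,275),8,"s7c")):
    c=load(f+".npz"); q=proj(c,P); im=cv2.imread(f"pics/{f}.png")
    im=cv2.resize(im[b[1]:b[3],b[0]:b[2]],None,fx=s,fy=s,interpolation=cv2.INTER_CUBIC)
    for p in q: cv2.drawMarker(im,tuple(int(round(x)) for x in (p-b[:2]+.5)*s-.5),(0,0,255),0,10,1)
    cv2.imwrite(f"pics/{n}.png",im)
E
```

```text
(no output)
```

View pics/w7c.png

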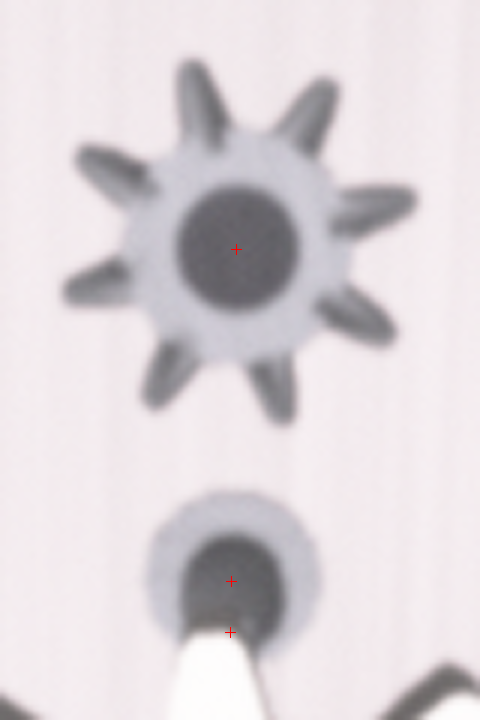

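View pics/s7c.png

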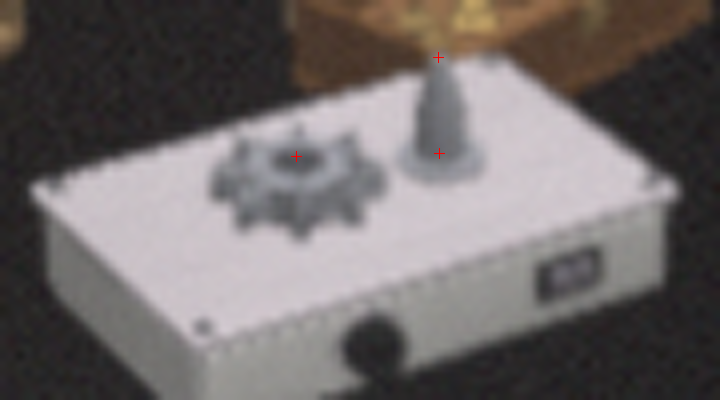

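Projected shaft and pinion points agree with the new wrist view and the side view to within about 0.5 mm. I descend to just above the shaft tip.

```bash
python3 -m inch '[[[0,0,0],[20,1.1,-0.9],1],[[0,0,0],[60,1.1,-0.9],1],[[0,0,0],[95,1.1,-0.9],1],[[0,0,0],[112,1.1,-0.9],1],[[0,0,0],[112,1.1,-0.9],1],[[0,0,0],[112,1.1,-0.9],1]]'
python3 - <<'E'
from h import *
c=shot("wrist","w8");shot("side","s8");M=R.from_quat(c["q"]).as_matrix();print(np.degrees(np.arctan2(M[1,2],M[0,2])), c["p"])
print((M.T@(np.array([.4655,.1921,c["p"][2]])-c["p"])*1e3).round(2))
crop("w8",182,142,342,302,4,"w8c"); crop("s8",180,180,290,280,6,"s8c")
E
```

```text
clock: 8.98
position: [0.4662, 0.1927, 0.1285]
ee_rot: [0.148, 0.691, -0.147, 0.692]
ft_force: [-0.6, 0.3, -1.1]
grip_width: 0.367
-24.100974675357218 [0.46617547 0.19267629 0.12853836]
[-0.   -0.8  -0.38]
```

View pics/w8c.png

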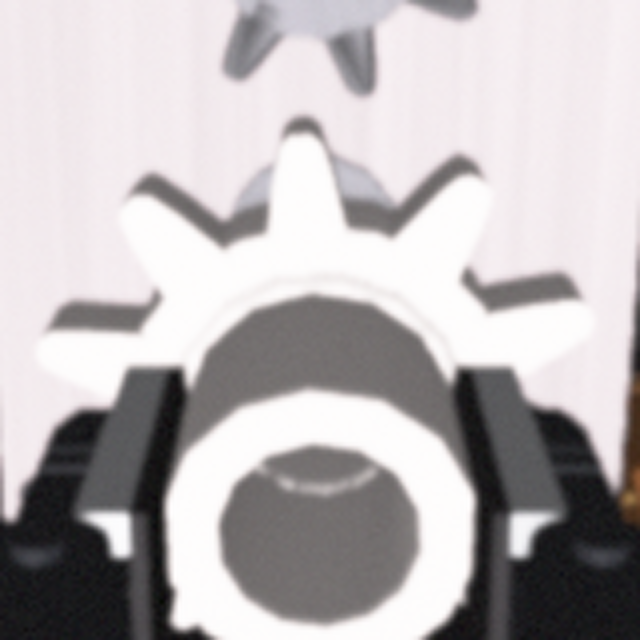

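View pics/s8c.png

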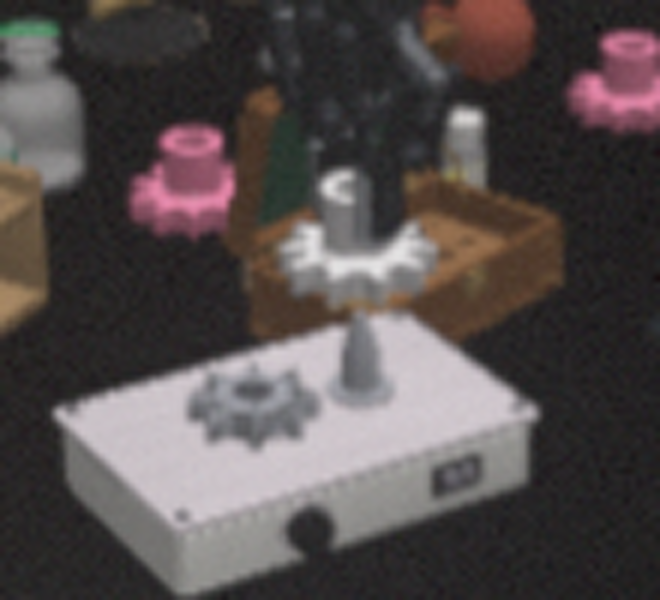

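Gear tooth at crop (300,140) points at the pinion gap between (250,60) and (355,80), so the phase is right. I correct laterally and start onto the cone.

```bash
python3 -m inch '[[[0,0,0],[3,-0.8,-0.6],1],[[0,0,0],[10,-0.8,-0.6],1],[[0,0,0],[18,-0.8,-0.6],1],[[0,0,0],[26,-0.8,-0.6],1],[[0,0,0],[32,-0.8,-0.6],1],[[0,0,0],[36,-0.8,-0.6],1],[[0,0,0],[36,-0.8,-0.6],1]]'
python3 - <<'E'
from h import *
c=shot("wrist","w9");M=R.from_quat(c["q"]).as_matrix();print(np.degrees(np.arctan2(M[1,2],M[0,2])), c["p"])
print((M.T@(np.array([.4655,.1921,c["p"][2]])-c["p"])*1e3).round(2))
crop("w9",152,102,372,302,3.5,"w9c")
E
```

```text
clock: 9.95
position: [0.4652, 0.1923, 0.0922]
ee_rot: [0.148, 0.691, -0.147, 0.692]
ft_force: [-0.3, 1.2, -1.4]
grip_width: 0.364
-24.09438064315036 [0.46520317 0.19229801 0.09223048]
[ 0.   -0.06  0.35]
```

View pics/w9c.png

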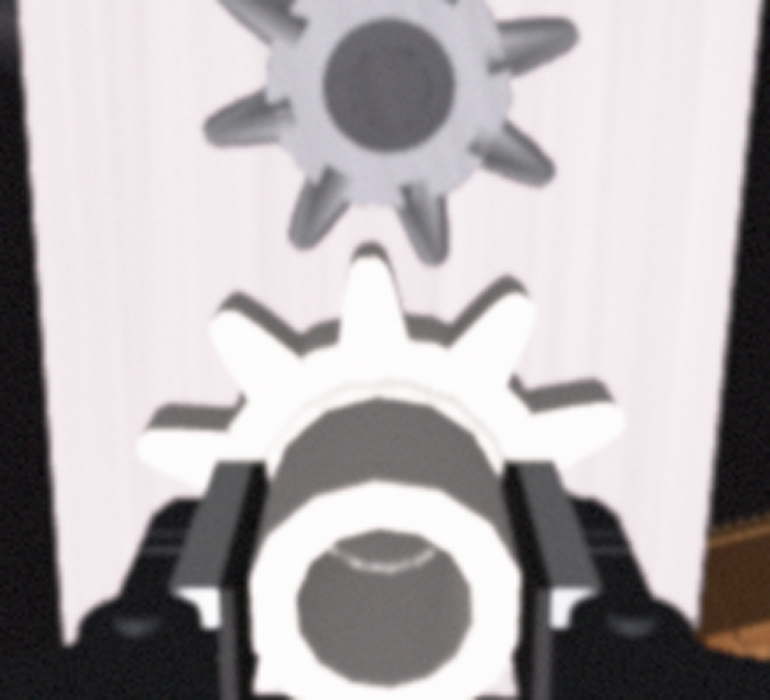

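On the cone with no contact force, tooth centred in the pinion gap. I lower further with a little rocking.

```bash
python3 -m inch '[[[0,0,0],[3,0,0],1],[[2,0,0],[6,0,0],1],[[-2,0,0],[8,0,0],1],[[2,0,0],[10,0,0],1],[[-2,0,0],[12,0,0],1],[[0,0,0],[13,0,0],1],[[0,0,0],[13,0,0],1]]' 40
python3 - <<'E'
from h import *
c=shot("wrist","w10");M=R.from_quat(c["q"]).as_matrix();print(np.degrees(np.arctan2(M[1,2],M[0,2])), c["p"])
print((M.T@(np.array([.4655,.1921,c["p"][2]])-c["p"])*1e3).round(2))
from workcell import readout
o=readout.get_obs();print(o["ft_force"],o["torque"])
crop("w10",152,102,372,302,3.5,"w10c")
E
```

```text
clock: 10.88
position: [0.4653, 0.1923, 0.0794]
ee_rot: [0.149, 0.691, -0.148, 0.692]
ft_force: [-0.2, 0.6, -0.8]
grip_width: 0.363
-24.26226858433063 [0.46532277 0.1923282  0.07941107]
[-0.   -0.14  0.26]
[-0.43360867 -0.31258323 -1.95407315] [ 0.02625524  0.01206743 -0.05563469]
```

View pics/w10c.png

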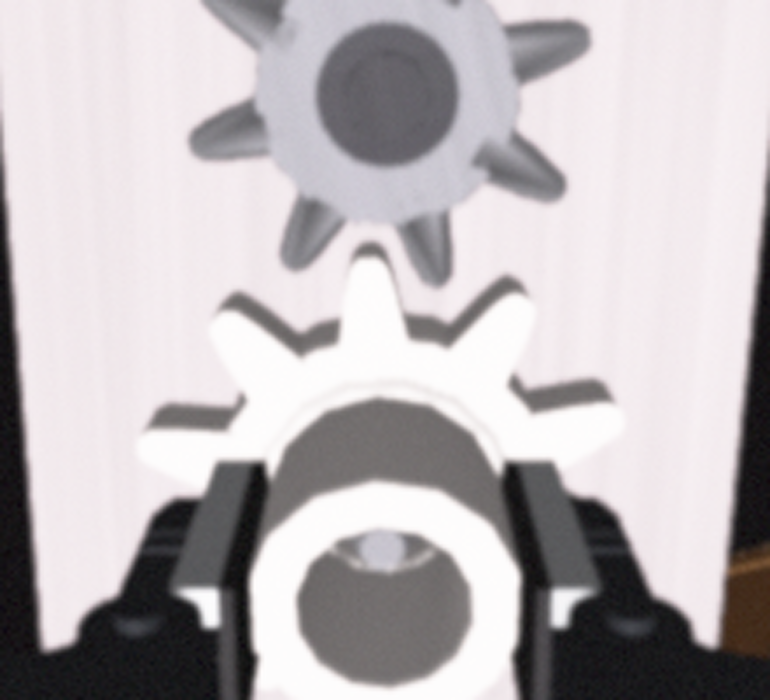

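The shaft tip shows in the bore at crop (380,548), the tooth is in the gap and there is no force. I lower the last 8 mm.

```bash
python3 -m inch '[[[2,0,0],[2,0,0],1],[[-2,0,0],[4,0,0],1],[[2,0,0],[5.5,0,0],1],[[-2,0,0],[7,0,0],1],[[1,0,0],[8,0,0],1],[[0,0,0],[8.3,0,0],1],[[0,0,0],[8.3,0,0],1]]' 40
python3 - <<'E'
from h import *
c=shot("wrist","w11");M=R.from_quat(c["q"]).as_matrix();print(np.degrees(np.arctan2(M[1,2],M[0,2])), c["p"])
from workcell import readout
o=readout.get_obs();print(o["ft_force"],o["torque"])
crop("w11",152,102,372,302,3.5,"w11c")
E
```

```text
clock: 11.8
position: [0.4655, 0.1924, 0.0713]
ee_rot: [0.149, 0.691, -0.147, 0.692]
ft_force: [0.4, 0.4, 0.7]
grip_width: 0.368
-24.154498821239585 [0.46547998 0.19239968 0.07131575]
[-0.50505692  1.22292568  1.52225032] [-0.04957351  0.06852705 -0.05513023]
```

View pics/w11c.png

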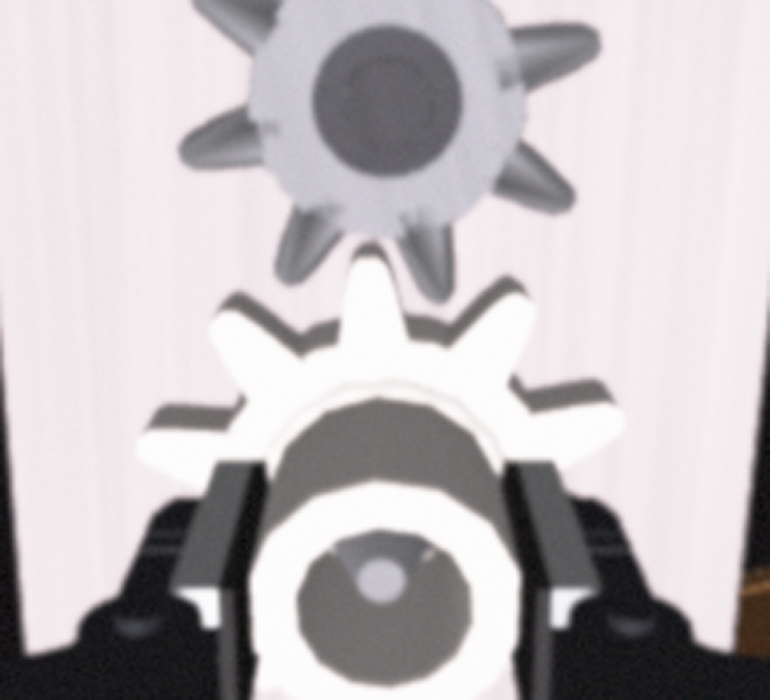

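```bash
python3 -m inch '[[[1,0,0],[1,0,0],1],[[-1,0,0],[2,0,0],1],[[0,0,0],[2.5,0,0],1],[[0,0,0],[2.5,0,0],1]]' 40
```

```text
clock: 12.35
position: [0.4664, 0.193, 0.0711]
ee_rot: [0.15, 0.69, -0.147, 0.692]
ft_force: [-7.7, -4.0, 25.7]
grip_width: 0.37
```

Firm contact came at TCP z 0.0711, exactly the seat height, with 26 N up. Unload, open, and retreat.

```bash
python3 -m inch '[[[0,0,0],[0,0,0],1],[[0,0,0],[0,0,0],0.3],[[0,0,0],[0,0,0],0.1],[[0,0,0],[0,0,0],0.1],[[0,0,0],[0,0,0],0.1],[[0,0,0],[-10,0,0],0.1],[[0,0,0],[-40,0,0],0.1],[[0,0,0],[-80,0,0],0.1],[[0,0,0],[-100,0,0],0.1],[[0,0,0],[-100,0,0],0.1]]'
python3 - <<'E'
from h import *
shot("wrist","w12");shot("side","s12");shot("scene","sc12")
crop("s12",180,200,290,280,6,"s12c")
c=load("s12.npz")
E
```

```text
clock: 13.6
position: [0.467, 0.1931, 0.1731]
ee_rot: [0.151, 0.689, -0.146, 0.693]
ft_force: [0.5, 0.2, 0.0]
grip_width: 0.896
```

View pics/w12.png

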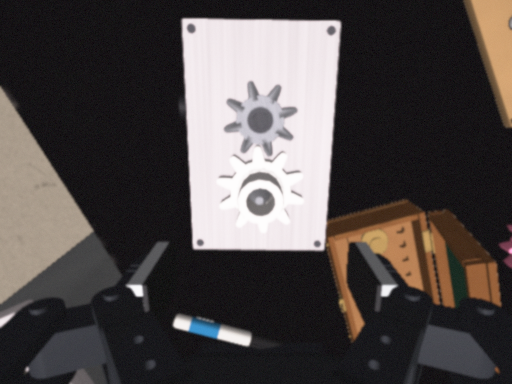

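View pics/s12c.png

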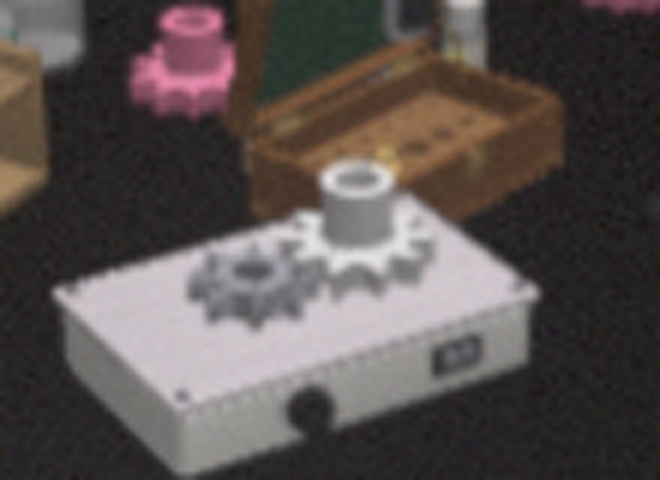

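View pics/sc12.png

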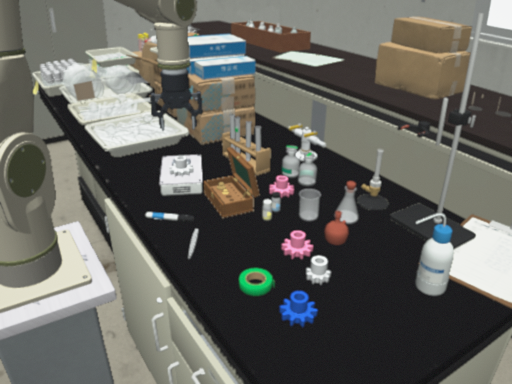

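The gear is on the shaft and meshed, at wrist (260,190). The small gear is unmoved at scene (318,270). A numeric check of height and level follows.

```bash
python3 - <<'E'
from h import *
for f,box in (("w12",(205,140,315,240)),("s12",(225,225,255,252))):
    c=load(f+".npz");P=cloud(c); Q=P[box[1]:box[3],box[0]:box[2]].reshape(-1,3)
    r=np.hypot(Q[:,0]-.4655,Q[:,1]-.1921); 
    for n,m in (("rim",(r>.0115)&(r<.0165)&(Q[:,2]>.085)),("flange",(r>.02)&(r<.026)&(Q[:,2]>.055)&(Q[:,2]<.08))):
        q=Q[m]
        if len(q)<8: print(f,n,len(q));continue
        A=np.c_[q[:,:2]-[.4655,.1921],np.ones(len(q))];s=np.linalg.lstsq(A,q[:,2],rcond=None)[0]
        print(f,n,len(q),"z",np.median(q[:,2]).round(4),"tilt deg",np.degrees(np.hypot(*s[:2])).round(1),q.mean(0).round(4))
crop("w12",205,70,315,245,3.4,"w12c")
E
```

```text
w12 rim 741 z 0.0943 tilt deg 1.5 [0.4668 0.1933 0.0942]
w12 flange 898 z 0.0644 tilt deg 1.1 [0.4696 0.2006 0.0642]
s12 rim 42 z 0.091 tilt deg 5.0 [0.4635 0.1957 0.0902]
s12 flange 59 z 0.0619 tilt deg 4.5 [0.4588 0.2016 0.0613]
```

View pics/w12c.png

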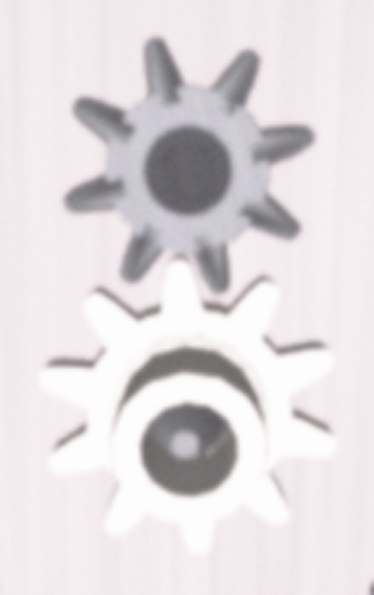

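Flange top is at 0.064 and rim at 0.094, exactly the seated height. It lies level within about 1.5°, with the tooth in the pinion gap. Handing in.

```bash
python3 - <<'E'
from workcell import manip,readout
print(readout.get_obs()["clock"]); print(manip.hand_in())
E
```

```text
13.75
the job is handed in; nothing more can be done
None
```

The larger white gear is on the shaft, meshed with the pinion and fully home on its seat. I let go of it and handed in at 13.75 s; no verdict was reported.

- **Seating:** lowering stopped on firm contact (26 N) at the tool height expected for the seat. The wrist depth camera then put the gear's top face at 0.064 m and the boss rim at 0.094 m, as they should be when seated. The gear is level to about 1.5°.
- **Mesh:** a gear tooth stands in the pinion gap in the last wrist picture.
- **Position:** the gear measured 1–2 mm off the shaft axis, within the bore's play.
- **Disagreement:** the side camera, with only 42–59 points, read 2–3 mm lower and 4.5–5° of tilt. That is still within tolerance, and I trusted the denser wrist reading.
- **Small gear:** it sits at the same pixel in the scene picture as at the start; I did not measure it beyond that. The gripper was about 100 mm above the seated position, touching nothing.

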